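Load two slide staining dishes and close them

TASK

Lower each loaded slide rack into the staining dish of its own size, the large rack into the large dish and the small rack into the small one, and then close each dish with its own lid, lying flat on the rim. The slides are glass: keep the racks upright, and set racks and lids down without dropping them. Leave the dishes standing where they are, and do not disturb the specimen pot, the slide pack or the forceps.

Things in the scene. Friction and masses are not known exactly. Their poses are not given: they have to be found in the camera images.
- large_dish: Large open white plastic staining dish, rectangular: 104 mm in x, 120 mm in y; inside 96 x 112 mm. Origin: centre of its underside. x across its width, y along its length, z up. Walls and floor 4 mm thick, 60 mm high, so the inner floor is 4 mm up. It is loose and stands on the bench.
- small_dish: Small open white plastic staining dish, rectangular: 104 mm in x, 74 mm in y; inside 96 x 66 mm. Origin: centre of its underside. x across its width, y along its length, z up. Walls and floor 4 mm thick, 60 mm high, so the inner floor is 4 mm up. It is loose and stands on the bench.
- large_rack_grip (a point): Large steel rack with a row of 20 glass slides: body 82 (x) x 98 (y) x 34 mm high, 0.2-0.35 kg. On top, fixed, a wire bail with a grip bar 52 (x) x 10 (y) x 12 mm high. Origin: centre of that bar, 71 mm above the rack's underside; x along the bar and the slides, y along the row, z up. 7 mm to spare on each side in its dish.
- small_rack_grip (a point): Small steel rack with a row of 10 glass slides: body 82 (x) x 52 (y) x 34 mm high, 0.12-0.21 kg. On top, fixed, a wire bail with a grip bar 52 (x) x 10 (y) x 12 mm high. Origin: centre of that bar, 71 mm above the rack's underside; x along the bar and the slides, y along the row, z up. 7 mm to spare on each side in its dish.
- large_lid_grip (a point): White plastic lid of the large dish, right way up, 0.16 kg: flange 112 (x) x 128 (y) mm. Below the flange a hollow plug 8 mm deep, 6 mm to spare on each side in its dish; above it a hood 31 mm high, then a ridge handle 44 (x) x 12 (y) x 28 mm high. Origin: in the handle, 6 mm below its top, 61 mm above the lid's underside; z up. Closed, it is 113 mm above the dish's underside.
- small_lid_grip (a point): White plastic lid of the small dish, right way up, 0.11 kg: flange 112 (x) x 82 (y) mm. Below the flange a hollow plug 8 mm deep, 6 mm to spare on each side in its dish; above it a hood 31 mm high, then a ridge handle 44 (x) x 12 (y) x 28 mm high. Origin: in the handle, 6 mm below its top, 61 mm above the lid's underside; z up. Closed, it is 113 mm above the dish's underside.
- pot_centre (a point): Bystander: closed round whitish plastic specimen pot with a white screw cap, 54 mm in diameter, 66 mm high, loose. Origin: its centre, 33 mm above the bench; z up.
- pack_centre (a point): Bystander: flat cardboard pack of slides, 56 mm in x, 82 mm in y, 28 mm high, loose. Origin: its centre, 14 mm above the bench; z up.
- forceps: Bystander: steel forceps lying flat on the bench beyond the work, 130 mm long (y), 19 mm wide, 7 mm high, loose. Origin: middle of its underside.

How it is judged:
By the outcome, as a careful person would: the job done as asked, in the order asked, and still so for the second after the job is handed in, with the robot touching nothing.
It also fails if it takes over 128 s, if anything falls off the work surface, if the arm or the gripper's body presses on something with over 40 N, if the wrist force passes 120 N, or if a joint passes its speed limit or range.

ROBOT

A 6-joint arm with a two-finger parallel gripper is mounted at the origin on the work surface. World frame = base frame: x ahead of the robot, y to its left, z up, the work surface at z = 0. Lengths are in m, angles in rad, forces in N, time in s.
With the tool pointing down it reaches from about 0.35 to 0.775 m from the base axis. Payload 7.3 kg.
Tool frame: the origin (TCP) lies at the very end of the fingers, on their centre line; the grasp point (between the pads) lies 19 mm behind it (bot.tcp_to_grasp is the distance from the TCP to the grasp point, in m); z points along the fingers, y is the line along which they close (so a half turn about z gives the same grasp; the last joint's range is limited). The gripper opens to 92 mm and grips with 3 to 60 N. Pads are 19 mm wide; open, the fingers measure 130 mm over their backs; the gripper's body (75 mm by 190 mm) begins 47 mm behind the grasp point.
Start: joints at [-0.146, 0.342, 1.524, -0, 1.275, -0.146], TCP at [0.525, 0, 0.227] pointing down, gripper open.
Joint ranges: [-2.53, 2.53], [-0.77, 2.02], [0.04, 2.7], [-1, 4.14], [0.28, 2.66], [-3.11, 3.11]. Speed limits (rad/s): [2.57, 2.57, 3.14, 3.14, 3.14, 3.14].

INTERFACE

Orientations are given as a unit quaternion [x, y, z, w].
In Python, from rig import bot, cams, order gives the robot as it stands.
- The arm moves only by the shell command python3 -m crank 'ROWS' [FORCE]. ROWS is JSON, a list of rows, each a list of 7 numbers: the turn, a rotation vector about the tool's x, y, z in rad, then the shift along the tool's x, y, z in units of 60 mm (1.0 is 60 mm), then the finger opening in mm, from 0 to 91.8. A call has 1 to 20 rows; each row shifts and turns the commanded pose from where the row before left it, along the tool's axes as they then stand; what a row does not reach is not made up. A row lasts 1/8 s, in which the tool goes at most 62.5 mm and 10.7 degrees, less where a joint would pass 70% of its speed; a pose out of reach is approached as far as the arm can. A call is refused whole if a number of a shift passes 1 or a number of a turn 0.188, either way. A call with a gripper value outside its range is refused whole. The fingers move at their own pace and stop on an object; FORCE is the grip in N (left out, the last holds). Time passes only in rows, so rows that do not move let the fingers close. It gives the time, the measured TCP pose, the force, the opening and the grip force at its end, in the units of the state.
- bot.get_obs(): the state, without advancing time (a new reading comes with each control period).
- cams.grab_frame(name): name is "scene" or "side" or "wrist"; returns (picture, depth): 400x640x3 uint8, red, green, blue; 400x640 float32, m along the optical axis (not along the pixel's ray), 0 where there is no reading.
- cams.camera_params(name): a dict with "camera_matrix" (3x3 intrinsics, pixels), "position" and "orientation" of the camera in the world; the wrist camera has in their place "T_tool_cam" (4x4, takes a point from camera to tool coordinates, whose origin is the TCP and whose axes are the flange's). Camera axes: x right, y down, z forward; pixel columns grow to the right and rows downward; lengths in m; the calibration is good to about 2 mm. The wrist camera is an equidistant fisheye: a pixel r from the principal point sees the ray r / f radians off the axis. A picture is of the moment at which its call begins: read the wrist's pose just before it. camera_params takes no time and is no camera call.
- order.sign_off(): hands the job in; it is judged then, once.
The state is a dict: "time_s": time; "qpos": joint angles; "joint_velocities": joint speeds; "joint_torque": joint torques, N m; "ee_pos": TCP position; "eef_rot": TCP orientation; "contact_force": force on the tool from outside, world axes, zero at the start; "wrist_torque": the same for the moment, N m; "grip_width": finger opening in m; "grasp_force": force on a finger pad.
Only numpy, scipy, OpenCV 4.12 (cv2) and the standard library are available. Lean on these libraries where they do the work, as an engineer would, in place of code of your own. Each camera call takes 0.05 s, during which the arm holds its last target. There are 200 camera calls.

## Working session

There is one attempt and no reset: what is moved stays moved. The work goes in short steps, Python scripts to look and compute and a shell command to move; the robot and the scene stay as the last step left them, time stands still between calls to the robot, and variables do not carry over. Pictures are saved under pics/ and viewed, at most 14 in all, crops included, and the job is handed in when it is done.

```bash
ls; mkdir -p pics; python3 - <<'E'
from rig import bot,cams,order
import cv2,numpy as np
print(bot.get_obs())
for n in ["scene","side","wrist"]:
    p,d=cams.grab_frame(n); np.savez(f"pics/{n}0.npz",p=p,d=d)
    cv2.imwrite(f"pics/{n}0.png",p[:,:,::-1]); print(n,cams.camera_params(n))
E
```

```text
pics
{'time_s': 0.0, 'qpos': array([-1.45999712e-01,  3.42710804e-01,  1.52503380e+00, -1.52504119e-05,
        1.27540378e+00, -1.45995976e-01]), 'joint_velocities': array([-5.65935307e-05, -5.16855023e-04,  1.52251770e-03, -1.04605596e-04,
        6.73988317e-04,  1.19792738e-04]), 'joint_torque': array([ 7.61924657e-04, -4.31245601e+01, -2.44219762e+01,  7.17750052e-02,
        5.59406646e-02, -1.04314388e-04]), 'ee_pos': array([5.24582243e-01, 7.91488613e-05, 2.26045298e-01]), 'eef_rot': array([ 7.07106314e-01,  7.07106820e-01, -4.70015113e-04, -6.19847976e-04]), 'contact_force': array([-0.54796711,  0.25734335, -1.0137743 ]), 'wrist_torque': array([-0.03839703,  0.06249429,  0.02183899]), 'grasp_force': 0.0, 'grip_width': 0.091484039136133}
scene {'camera_matrix': array([[400.74597597,   0.        , 324.71015483],
       [  0.        , 400.74597597, 198.83550149],
       [  0.        ,   0.        ,   1.        ]]), 'position': array([ 0.87909157, -0.41639012,  0.84855019]), 'orientation': array([ 0.91797663,  0.2807721 , -0.07512357, -0.26989327])}
side {'camera_matrix': array([[396.78047095,   0.        , 309.58908669],
       [  0.        , 396.78047095, 198.90174896],
       [  0.        ,   0.        ,   1.        ]]), 'position': array([ 0.09514144, -0.50941145,  0.59671669]), 'orientation': array([ 0.81698908, -0.34231153,  0.19030875, -0.42324253])}
wrist {'camera_matrix': array([[309.70691629,   0.        , 317.70996474],
       [  0.        , 309.70691629, 207.41920612],
       [  0.        ,   0.        ,   1.        ]]), 'T_tool_cam': array([[ 1.11780568e-03, -9.68453840e-01, -2.49190510e-01,
         6.71552869e-02],
       [ 9.99998986e-01,  1.30241445e-03, -5.75959886e-04,
        -1.29232401e-05],
       [ 8.82339885e-04, -2.49189613e-01,  9.68454314e-01,
        -1.57767698e-01],
       [ 0.00000000e+00,  0.00000000e+00,  0.00000000e+00,
         1.00000000e+00]])}
```

View pics/scene0.png

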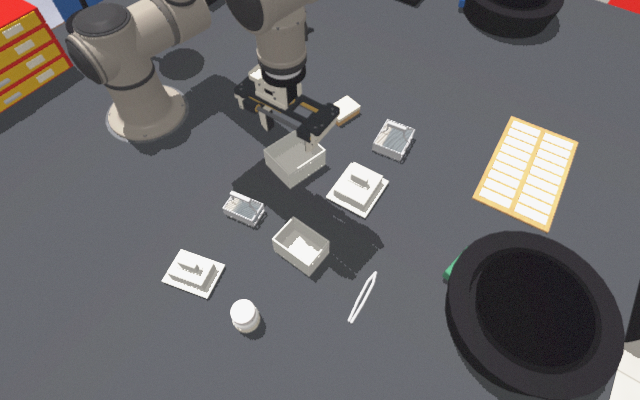

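View pics/wrist0.png

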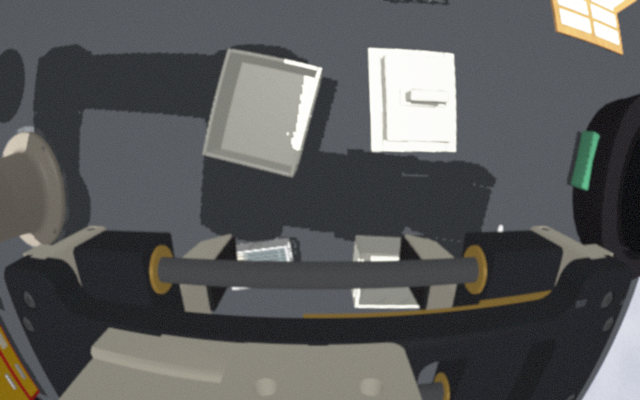

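The scene view shows two dishes at (295,158) and (300,246), and racks at (243,208) and (393,140). The lids are at (358,188) and (193,272), the pot at (245,316), the pack at (345,110) and the forceps at (363,297). Next I'll turn the depth into points and measure them seen from above.

```bash
cat > h.py <<'E'
import numpy as np, cv2
from scipy.spatial.transform import Rotation as R
from rig import bot,cams
def cloud(n,p,d,obs=None):
    c=cams.camera_params(n);K=c["camera_matrix"]
    v,u=np.mgrid[:400,:640]; x=(u-K[0,2])/K[0,0]; y=(v-K[1,2])/K[1,1]
    if n=="wrist":
        r=np.hypot(x,y)+1e-9; t=np.tan(np.minimum(r,1.4)); x,y=x/r*t,y/r*t
    P=np.stack([x*d,y*d,d],-1)
    if n=="wrist":
        T=c["T_tool_cam"]; P=P@T[:3,:3].T+T[:3,3]
        W=P@R.from_quat(obs["eef_rot"]).as_matrix().T+obs["ee_pos"]
    else: W=P@R.from_quat(c["orientation"]).as_matrix().T+c["position"]
    W[d<=0]=np.nan
    return W
X0,Y0,S=0.15,-0.55,500   # map: col = (y-Y0)*S flipped, row = x flipped
def topmap(W,p,X1=0.95,Y1=0.55):
    h,w=int((X1-X0)*S),int((Y1-Y0)*S)
    H=np.full((h,w),-1.);C=np.zeros((h,w,3),np.uint8)
    ok=np.isfinite(W[...,0])
    w_=W[ok];c=p[ok]; o=np.argsort(w_[:,2]); w_=w_[o];c=c[o]
    i=((X1-w_[:,0])*S).astype(int); j=((Y1-w_[:,1])*S).astype(int)
    m=(i>=0)&(i<h)&(j>=0)&(j<w)&(w_[:,2]<.16)
    H[i[m],j[m]]=w_[m,2];C[i[m],j[m]]=c[m]
    return H,C
E
python3 - <<'E'
from h import *
o=bot.get_obs()
for n in ["scene","side","wrist"]:
    z=np.load(f"pics/{n}0.npz"); W=cloud(n,z["p"],z["d"],o); np.save(f"pics/W{n}0.npy",W)
    H,C=topmap(W,z["p"])
    if n=="side": cv2.imwrite("pics/top_side.png",C[:,:,::-1])
    f=W[np.isfinite(W[...,2])]; t=f[(abs(f[:,2])<.02)&(f[:,0]>.3)&(f[:,0]<.8)]; print(n,np.median(t[:,2]),len(t))
    if n!="wrist":
        m=((H>.012)*255).astype(np.uint8); m=cv2.morphologyEx(m,cv2.MORPH_CLOSE,np.ones((5,5)))
        for c in cv2.findContours(m,0,2)[0]:
            if cv2.contourArea(c)<300: continue
            (a,b),s,g=cv2.minAreaRect(c); q=np.zeros(m.shape,np.uint8);cv2.drawContours(q,[c],-1,1,-1)
            print(n,"x %.3f y %.3f"%(.95-b/S,.55-a/S),np.array(s)/S*1000,round(g),"h99 %.3f"%np.percentile(H[(q>0)&(H>0)],99))
E
```

```text
scene 0.0017184394558196203 84539
scene x 0.450 y -0.104 [84.69586182 53.22001648] 81 h99 0.081
scene x 0.469 y 0.311 [85.34559631 60.31385422] 15 h99 0.033
scene x 0.460 y -0.289 [113.991745   82.9471817] 76 h99 0.070
scene x 0.464 y 0.087 [124.36682129 108.75519562] 15 h99 0.064
scene x 0.625 y -0.304 [50. 52.] 90 h99 0.070
scene x 0.625 y -0.110 [ 76.94971466 108.46763611] 3 h99 0.064
scene x 0.642 y 0.294 [ 83.53845978 103.8473053 ] 84 h99 0.080
scene x 0.643 y 0.105 [112.62994385 126.69868469] 88 h99 0.069
scene x 0.934 y 0.019 [ 32. 178.] 90 h99 0.089
side 0.0008515318392960936 80721
side x 0.449 y -0.103 [85.13566589 54.02296066] 82 h99 0.079
side x 0.468 y 0.311 [88.89360809 58.36058807] 15 h99 0.033
side x 0.457 y -0.289 [109.84851074  81.63540649] 76 h99 0.068
side x 0.461 y 0.088 [126.64868164 107.76771545] 15 h99 0.062
side x 0.619 y -0.301 [52.40000153 51.20000458] 37 h99 0.068
side x 0.623 y -0.110 [ 77.89665985 108.78958893] 5 h99 0.062
side x 0.641 y 0.295 [ 84.11162567 103.96630096] 83 h99 0.079
side x 0.641 y 0.107 [109.65485382 130.13708496] 88 h99 0.068
side x 0.938 y -0.511 [24. 74.] 90 h99 0.072
side x 0.933 y 0.019 [ 34. 182.] 90 h99 0.088
wrist 1.0395131357032739e-05 81677
```

View pics/side0.png

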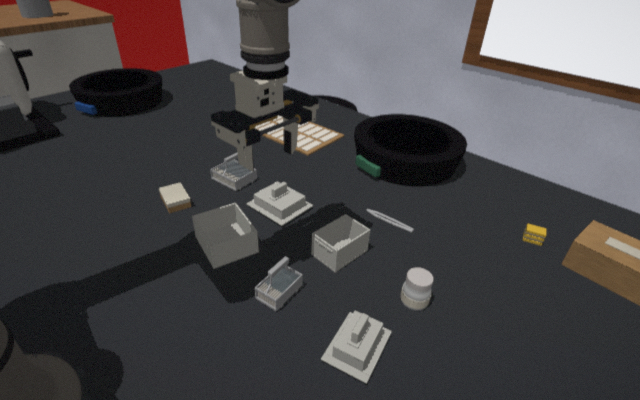

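The side view agrees with the scene view: both racks have raised grip bars, and both lids are right way up. I'll refine the rims, bars and handles by height band.

```bash
cat > m.py <<'E'
from h import *
# name: approx x,y, radius, zlo, zhi, long axis is 'x' or 'y'
T={"Ldish":(.463,.087,.09,.050,.075,'y'),"Sdish":(.624,-.110,.075,.050,.075,'x'),
"Lrackbar":(.642,.295,.045,.069,.09,'x'),"Srackbar":(.450,-.104,.045,.069,.09,'x'),
"Lrack":(.642,.295,.08,.025,.09,'y'),"Srack":(.450,-.104,.07,.025,.09,'x'),
"Lhandle":(.642,.106,.045,.055,.09,'x'),"Shandle":(.459,-.289,.045,.055,.09,'x'),
"Lflange":(.642,.106,.095,.003,.09,'y'),"Sflange":(.459,-.289,.08,.003,.09,'x')}
def meas(W,name,t=None):
    x,y,r,a,b,ax=t or T[name]; P=W.reshape(-1,3); P=P[np.isfinite(P[:,0])]
    P=P[(np.hypot(P[:,0]-x,P[:,1]-y)<r)&(P[:,2]>a)&(P[:,2]<b)]
    if len(P)<20: return print(name,"few",len(P))
    # 1.5 mm raster, opened by neighbour count, removes stray edge pixels
    (cx,cy),(w,h),g=cv2.minAreaRect((P[:,:2]*1000).astype(np.float32))
    if (w>h)!=(ax=='x'): g+=90; w,h=h,w   # w is now along the object's x if ax is 'x' ... 
    yaw=(g+90)%180-90
    print("%-9s x %.1f y %.1f  sz %.0f x %.0f yaw %.1f z %.1f n %d"%(name,cx,cy,w,h,yaw,np.median(P[:,2])*1000,len(P)))
E
python3 - <<'E'
from m import *
for n in T:
    for c in ["scene","side"]: print(c,end=" "); meas(np.load(f"pics/W{c}0.npy"),n)
E
```

```text
scene Ldish     x 462.6 y 86.4  sz 108 x 122 yaw -15.0 z 58.8 n 447
side Ldish     x 460.8 y 87.6  sz 107 x 127 yaw -14.9 z 57.6 n 706
scene Sdish     x 623.5 y -111.3  sz 107 x 75 yaw -3.2 z 59.7 n 507
side Sdish     x 621.9 y -111.0  sz 108 x 76 yaw -3.6 z 57.1 n 591
scene Lrackbar  x 641.0 y 292.1  sz 52 x 13 yaw 4.9 z 76.5 n 94
side Lrackbar  x 637.8 y 292.8  sz 48 x 11 yaw 5.6 z 76.5 n 70
scene Srackbar  x 449.2 y -104.5  sz 51 x 11 yaw 8.4 z 77.1 n 116
side Srackbar  x 447.8 y -103.8  sz 52 x 11 yaw 8.0 z 77.0 n 165
scene Lrack     x 640.9 y 293.3  sz 83 x 102 yaw 5.8 z 32.0 n 921
side Lrack     x 640.4 y 293.8  sz 84 x 103 yaw 6.5 z 32.0 n 675
scene Srack     x 448.3 y -104.3  sz 84 x 54 yaw 8.1 z 32.3 n 716
side Srack     x 448.3 y -103.9  sz 84 x 53 yaw 8.1 z 31.5 n 1085
scene Lhandle   x 642.3 y 105.3  sz 44 x 13 yaw 2.4 z 67.1 n 123
side Lhandle   x 641.4 y 105.4  sz 45 x 13 yaw 1.6 z 64.8 n 109
scene Shandle   x 459.4 y -290.1  sz 44 x 13 yaw 15.4 z 67.7 n 152
side Shandle   x 458.3 y -289.3  sz 44 x 12 yaw 13.7 z 66.8 n 223
scene Lflange   x 641.4 y 103.5  sz 182 x 186 yaw 53.5 z 37.8 n 2225
side Lflange   x 637.1 y 104.9  sz 164 x 171 yaw 53.0 z 36.4 n 1644
scene Sflange   x 459.5 y -289.0  sz 157 x 157 yaw 80.7 z 16.8 n 2239
side Sflange   x 448.5 y -282.8  sz 139 x 129 yaw -75.5 z 34.1 n 2933
```

```bash
cat > go.py <<'E'
# usage: go.py x y z(mm, TCP) yaw(deg): turn first, then shift along the turned tool axes
import sys; from h import *
o=bot.get_obs(); x,y,z,yaw=map(float,sys.argv[1:5])
Rc=R.from_quat(o["eef_rot"]); Rt=R.from_euler("z",yaw,degrees=True)*R.from_quat([1,0,0,0])
t=(Rc.inv()*Rt).as_rotvec(); s=Rt.inv().apply(np.array([x,y,z])/1000-o["ee_pos"])/.06
print("turn",t.round(3),"shift units",s.round(3),"| F",o["contact_force"].round(1),"w",round(o["grip_width"]*1e3,1),"gf",round(o["grasp_force"],1),"t",round(o["time_s"],1),"q6",o["qpos"][5].round(2))
E
python3 go.py 448.5 -104.2 226 8.2
python3 - <<'E'
from m import *
W=np.load("pics/Wwrist0.npy")
for n in ["Ldish","Sdish","Lrackbar","Srackbar","Lhandle","Srack"]: meas(W,n)
E
```

```text
turn [-1.000e-03  1.000e-03  1.428e+00] shift units [-1.505  1.539  0.004] | F [ 0.3 -0.4 -0.6] w 91.6 gf 0.0 t 0.1 q6 -0.15
Ldish     x 463.5 y 88.0  sz 107 x 121 yaw -14.9 z 59.3 n 2129
Sdish     x 612.0 y -107.7  sz 85 x 75 yaw -2.8 z 58.4 n 726
Lrackbar few 0
Srackbar  x 435.2 y -108.3  sz 20 x 3 yaw -0.7 z 76.7 n 33
Lhandle   x 642.1 y 107.6  sz 44 x 13 yaw 1.6 z 66.6 n 465
Srack     x 455.8 y -89.9  sz 68 x 32 yaw 10.0 z 30.0 n 633
```

```bash
python3 -m crank '[[0,0,0.1785,0,0,0,50],[0,0,0.1785,0,0,0,50],[0,0,0.1785,0,0,0,50],[0,0,0.1785,0,0,0,50],[0,0,0.1785,0,0,0,50],[0,0,0.1785,0,0,0,50],[0,0,0.1785,0,0,0,50],[0,0,0.1785,0,0,0,50],[0,0,0,-0.5,0.51,0,50],[0,0,0,-0.5,0.51,0,50],[0,0,0,-0.5,0.51,0,50],[0,0,0,0,0,0,50],[0,0,0,0,0,0,50]]' 10
python3 go.py 448.5 -104.2 120 8.2
```

```text
time_s: 1.78
ee_pos: [0.4493, -0.1035, 0.2267]
eef_rot: [0.997, 0.071, 0.0, -0.0]
contact_force: [0.7, -0.0, -0.5]
grip_width: 0.0501
grasp_force: 0.0
turn [-0.    -0.    -0.001] shift units [-0.014  0.01   1.779] | F [ 0.7 -0.  -0.5] w 50.1 gf 0.0 t 1.8 q6 1.04
```

```bash
cat > w.py <<'E'
import sys; from m import *
def look(names,tag=None):
    o=bot.get_obs(); p,d=cams.grab_frame("wrist"); W=cloud("wrist",p,d,o)
    if tag: cv2.imwrite(f"pics/{tag}.png",p[:,:,::-1])
    for n in names: meas(W,n)
if __name__=="__main__": look(sys.argv[2:],sys.argv[1])
E
python3 w.py w1 Srackbar Srack Sdish; python3 go.py 448.5 -104.2 53 8.2
```

```text
Srackbar  x 449.4 y -102.7  sz 52 x 9 yaw 8.3 z 76.6 n 495
Srack     x 449.1 y -102.3  sz 84 x 52 yaw 8.1 z 33.3 n 1612
Sdish     x 621.8 y -109.1  sz 106 x 75 yaw -3.6 z 59.0 n 1195
turn [-0. -0.  0.] shift units [-0.018  0.015  2.895] | F [ 0.3 -0.2  0. ] w 49.8 gf 0.0 t 1.8 q6 1.04
```

View pics/w1.png

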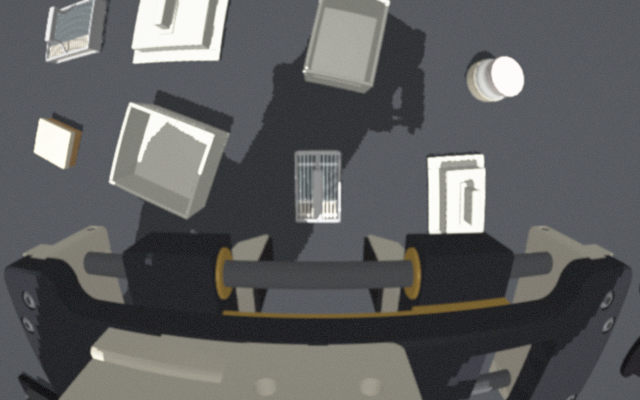

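The wrist view shows the small rack centred between the fingers at (317,187), with the small dish at (347,43). It agrees with the fixed cameras to about 2 mm. Descending to grasp.

```bash
python3 -m crank '[[0,0,0,0,-0.015,0.7,50],[0,0,0,0,0,0.8,50],[0,0,0,0,0,0.6,50],[0,0,0,0,0,0.4,50],[0,0,0,0,0,0.25,50],[0,0,0,0,0,0.14,50],[0,0,0,0,0,0,50],[0,0,0,0,0,0,5],[0,0,0,0,0,0,5],[0,0,0,0,0,0,5],[0,0,0,0,0,0,5],[0,0,0,0,0,0,5],[0,0,0,0,0,0,5]]' 25
python3 go.py 448.5 -104.2 53 8.2
```

```text
time_s: 3.45
ee_pos: [0.4489, -0.1029, 0.0534]
eef_rot: [0.997, 0.071, 0.0, 0.0]
contact_force: [-1.0, -1.2, 1.9]
grip_width: 0.0098
grasp_force: 25.0
turn [ 0. -0. -0.] shift units [-0.01   0.02   0.007] | F [-1.  -1.2  1.9] w 9.8 gf 25.0 t 3.5 q6 1.04
```

```bash
python3 -m crank '[[0,0,0,0,0,-0.1,5],[0,0,0,0,0,-0.25,5],[0,0,0,0,0,-0.45,5],[0,0,0,0,0,-0.6,5],[0,0,0,0,0,-0.5,5],[0,0,0,0,0,-0.3,5],[0,0,0,0,0,-0.1,5],[0,0,0,0,0,0,5]]' 25
python3 go.py 621.8 -109.3 190 -3.5
```

```text
time_s: 4.45
ee_pos: [0.4487, -0.1026, 0.1911]
eef_rot: [0.997, 0.071, -0.0, -0.0]
contact_force: [-0.4, 1.3, -2.1]
grip_width: 0.0097
grasp_force: 25.0
turn [-0.     0.     0.204] shift units [ 2.887 -0.065  0.019] | F [-0.4  1.3 -2.1] w 9.7 gf 25.0 t 4.5 q6 1.04
```

```bash
python3 -m crank '[[0,0,0.05,0,0,0,5],[0,0,0.1,0,0,0,5],[0,0,0.054,0,0,0,5],[0,0,0,0.15,0,0,5],[0,0,0,0.35,0,0,5],[0,0,0,0.5,-0.03,0,5],[0,0,0,0.6,-0.035,0,5],[0,0,0,0.55,0,0,5],[0,0,0,0.4,0,0,5],[0,0,0,0.23,0,0,5],[0,0,0,0.1,0,0,5],[0,0,0,0,0,0,5],[0,0,0,0,0,0,5],[0,0,0,0,0,0,5]]' 25
python3 go.py 621.8 -109.3 57 -3.5; python3 - <<'E'
from m import *
for n in ["side","scene"]:
    p,d=cams.grab_frame(n); W=cloud(n,p,d); cv2.imwrite(f"pics/{n}2.png",p[:,:,::-1])
    meas(W,"Sdish"); meas(W,"rack",(.622,-.110,.075,.145,.185,'x'))
E
python3 w.py w2 Sdish; python3 - <<'E'
import cv2
p=cv2.imread("pics/side2.png"); cv2.imwrite("pics/side2c.png",cv2.resize(p[100:320,200:480],None,fx=2.5,fy=2.5))
E
```

```text
time_s: 6.2
ee_pos: [0.6213, -0.1094, 0.1916]
eef_rot: [1.0, -0.031, 0.0, 0.0]
contact_force: [0.6, 1.2, -1.6]
grip_width: 0.0098
grasp_force: 25.0
turn [ 0. -0. -0.] shift units [ 0.009 -0.003  2.243] | F [ 0.6  1.2 -1.6] w 9.8 gf 25.0 t 6.2 q6 1.34
Sdish     x 622.5 y -110.3  sz 109 x 77 yaw -3.8 z 57.2 n 599
rack      x 620.7 y -110.5  sz 85 x 54 yaw -4.2 z 167.5 n 1080
Sdish     x 624.4 y -111.7  sz 106 x 75 yaw -3.4 z 59.5 n 368
rack      x 625.8 y -111.2  sz 73 x 53 yaw -3.7 z 167.3 n 756
Sdish     x 644.1 y -110.9  sz 74 x 65 yaw 86.6 z 59.4 n 722
```

View pics/side2c.png

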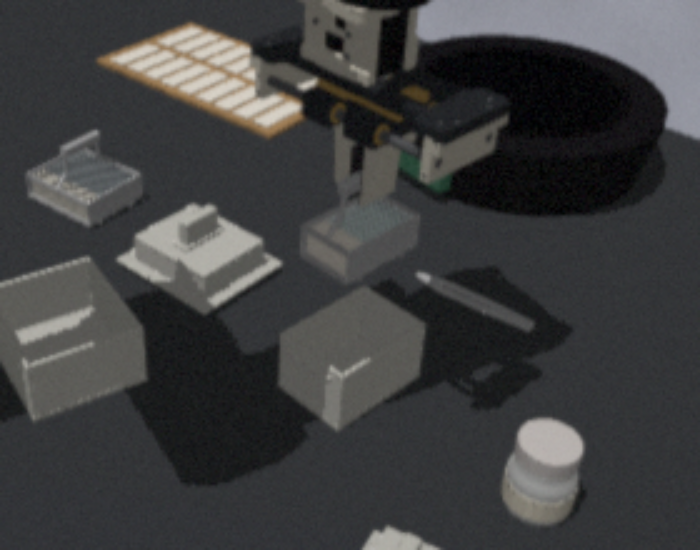

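The rack hangs upright over the small dish, and the rack and rim centres agree within 2 mm. I'll lower it slowly, watching the contact force.

```bash
python3 -m crank '[[0,0,0,0.015,0,0.15,5],[0,0,0,0,0,0.35,5],[0,0,0,0,0,0.45,5],[0,0,0,0,0,0.4,5],[0,0,0,0,0,0.3,5],[0,0,0,0,0,0.2,5],[0,0,0,0,0,0.15,5],[0,0,0,0,0,0.1,5],[0,0,0,0,0,0.06,5],[0,0,0,0,0,0,5],[0,0,0,0,0,0,5]]' 25
python3 go.py 621.8 -109.3 57.4 -3.5
python3 -m crank '[[0,0,0,0,0,0.03,5],[0,0,0,0,0,0.02,5],[0,0,0,0,0,0.02,5],[0,0,0,0,0,0,5]]' 25
python3 go.py 621.8 -109.3 57.4 -3.5
```

```text
time_s: 7.72
ee_pos: [0.6228, -0.1096, 0.0622]
eef_rot: [1.0, -0.031, 0.0, 0.0]
contact_force: [0.5, 0.2, -2.3]
grip_width: 0.0097
grasp_force: 25.0
turn [ 0.    -0.001 -0.   ] shift units [-0.016 -0.004  0.08 ] | F [ 0.5  0.2 -2.3] w 9.7 gf 25.0 t 7.7 q6 1.34
time_s: 8.22
ee_pos: [0.6225, -0.1095, 0.0575]
eef_rot: [1.0, -0.031, 0.0, 0.0]
contact_force: [0.2, -0.2, -2.3]
grip_width: 0.0094
grasp_force: 25.0
turn [ 0. -0. -0.] shift units [-0.012 -0.003  0.002] | F [ 0.2 -0.2 -2.3] w 9.4 gf 25.0 t 8.2 q6 1.34
```

```bash
python3 -m crank '[[0,0,0,0,0,0.01,5],[0,0,0,0,0,0.01,5],[0,0,0,0,0,0,5]]' 25; python3 -m crank '[[0,0,0,0,0,0.01,5],[0,0,0,0,0,0.01,5],[0,0,0,0,0,0,5]]' 25
```

```text
time_s: 8.6
ee_pos: [0.6226, -0.1096, 0.0574]
eef_rot: [1.0, -0.031, 0.0, 0.0]
contact_force: [-2.2, 0.1, 6.5]
grip_width: 0.0101
grasp_force: 25.0
time_s: 8.98
ee_pos: [0.6227, -0.1097, 0.0574]
eef_rot: [1.0, -0.031, 0.001, 0.0]
contact_force: [-6.4, 0.9, 13.1]
grip_width: 0.0099
grasp_force: 25.0
```

It has seated at the expected height. I'll ease off, release with a small opening and rise.

```bash
python3 -m crank '[[0,0,0,0,0,-0.02,5],[0,0,0,0,0,0,5],[0,0,0,0,0,0,20],[0,0,0,0,0,0,20],[0,0,0,0,0,0,20],[0,0,0,0,0,-0.1,20],[0,0,0,0,0,-0.2,20],[0,0,0,0,0,-0.5,20],[0,0,0,0,0,-0.8,20],[0,0,0,0,0,-0.7,30],[0,0,0,0,0,-0.5,50],[0,0,0,0,0,0,50]]' 25
python3 go.py 640.5 294 220 6.2; python3 - <<'E'
from m import *
for n in ["side","scene"]:
    p,d=cams.grab_frame(n); W=cloud(n,p,d)
    meas(W,"Sdish",(.624,-.110,.075,.050,.064,'x')); meas(W,"bar",(.622,-.110,.045,.073,.1,'x')); meas(W,"Lrack")
E
```

```text
time_s: 10.48
ee_pos: [0.6238, -0.1098, 0.2282]
eef_rot: [1.0, -0.031, 0.003, 0.001]
contact_force: [0.4, 0.1, -0.6]
grip_width: 0.0452
grasp_force: 0.0
turn [ 0.002 -0.007 -0.169] shift units [ 1.004 -6.661  0.137] | F [ 0.4  0.1 -0.6] w 45.2 gf 0.0 t 10.5 q6 1.34
Sdish     x 621.1 y -110.4  sz 107 x 77 yaw -3.4 z 57.4 n 605
bar       x 621.1 y -110.3  sz 51 x 11 yaw -3.2 z 80.5 n 122
Lrack     x 641.1 y 293.8  sz 84 x 103 yaw 6.6 z 32.1 n 742
Sdish     x 623.7 y -111.2  sz 107 x 76 yaw -3.5 z 59.7 n 504
bar       x 622.2 y -111.1  sz 51 x 10 yaw -3.5 z 81.9 n 128
Lrack     x 640.7 y 292.8  sz 82 x 102 yaw 6.0 z 32.0 n 919
```

```bash
python3 -m crank '[[0,0,-0.169,0,0,0,50],[0,0,0,0.05,-0.26,0,50],[0,0,0,0.1,-0.6,0,50],[0,0,0,0.1,-0.8,0,50],[0,0,0,0.1,-0.8,0,50],[0,0,0,0.1,-0.8,0,50],[0,0,0,0.1,-0.8,0,50],[0,0,0,0.1,-0.8,0,50],[0,0,0,0.1,-0.8,0,50],[0,0,0,0.1,-0.6,0,50],[0,0,0,0.1,-0.3,0,50],[0,0,0,0.05,-0.1,0,50],[0,0,0,0,0,0,50],[0,0,0,0,0,0,50]]' 25
python3 w.py w3 Lrackbar Lrack Ldish Lhandle; python3 go.py 640.5 294 53 6.2
```

```text
time_s: 12.32
ee_pos: [0.6391, 0.2934, 0.2242]
eef_rot: [0.999, 0.053, -0.0, 0.0]
contact_force: [-0.5, 0.3, -0.1]
grip_width: 0.0501
grasp_force: 0.0
Lrackbar  x 641.9 y 295.3  sz 51 x 9 yaw 6.3 z 76.7 n 506
Lrack     x 642.0 y 295.3  sz 82 x 100 yaw 6.2 z 31.4 n 2930
Ldish few 0
Lhandle   x 643.1 y 108.3  sz 44 x 13 yaw 2.1 z 65.9 n 462
turn [ 0.     0.    -0.002] shift units [ 0.022 -0.009  2.857] | F [-0.4 -0.2  0.1] w 50.1 gf 0.0 t 12.4 q6 1.79
```

```bash
python3 -m crank '[[0,0,0,0.05,-0.027,0.5,50],[0,0,0,0,0,0.7,50],[0,0,0,0,0,0.7,50],[0,0,0,0,0,0.5,50],[0,0,0,0,0,0.3,50],[0,0,0,0,0,0.15,50],[0,0,0,0,0,0,50],[0,0,0,0,0,0,5],[0,0,0,0,0,0,5],[0,0,0,0,0,0,5],[0,0,0,0,0,0,5],[0,0,0,0,0,0,5],[0,0,0,0,0,0,5]]' 35
python3 go.py 641.9 295.3 53 6.2
```

```text
time_s: 14.0
ee_pos: [0.642, 0.2959, 0.0534]
eef_rot: [0.999, 0.054, 0.0, 0.0]
contact_force: [0.2, -1.0, 0.8]
grip_width: 0.0099
grasp_force: 35.0
turn [ 0. -0. -0.] shift units [-0.003  0.01   0.006] | F [ 0.2 -1.   0.8] w 9.9 gf 35.0 t 14.0 q6 1.79
```

```bash
python3 -m crank '[[0,0,0,0,0,-0.1,5],[0,0,0,0,0,-0.25,5],[0,0,0,0,0,-0.45,5],[0,0,0,0,0,-0.6,5],[0,0,0,0,0,-0.5,5],[0,0,0,0,0,-0.3,5],[0,0,0,0,0,-0.1,5],[0,0,0.06,0,0,0,5],[0,0,0.125,0,0,0,5],[0,0,0.125,0,0,0,5],[0,0,0.062,0,0,0,5],[0,0,0,0,0,0,5]]' 35
python3 go.py 463.5 88 190 -15
```

```text
time_s: 15.5
ee_pos: [0.6416, 0.2961, 0.1908]
eef_rot: [0.991, -0.131, -0.001, 0.0]
contact_force: [-0.2, 0.2, -2.3]
grip_width: 0.0099
grasp_force: 35.0
turn [ 0.001  0.001 -0.002] shift units [-1.97   4.119  0.013] | F [-0.2  0.2 -2.3] w 9.9 gf 35.0 t 15.5 q6 2.16
```

```bash
python3 -m crank '[[0,0,0,-0.05,0.1,0,5],[0,0,0,-0.12,0.25,0,5],[0,0,0,-0.19,0.4,0,5],[0,0,0,-0.24,0.5,0,5],[0,0,0,-0.26,0.55,0,5],[0,0,0,-0.26,0.55,0,5],[0,0,0,-0.24,0.5,0,5],[0,0,0,-0.22,0.45,0,5],[0,0,0,-0.19,0.4,0,5],[0,0,0,-0.12,0.25,0,5],[0,0,0,-0.06,0.12,0,5],[0,0,0,-0.02,0.05,0,5],[0,0,0,0,0,0,5],[0,0,0,0,0,0,5],[0,0,0,0,0,0,5]]' 35
python3 go.py 463.5 88 57.4 -15; python3 - <<'E'
from m import *
for n in ["side","scene"]:
    p,d=cams.grab_frame(n); W=cloud(n,p,d)
    cv2.imwrite(f"pics/{n}4.png",p[:,:,::-1])
    meas(W,"Ldish"); meas(W,"rack",(.463,.088,.08,.145,.185,'y'))
E
```

```text
time_s: 17.38
ee_pos: [0.4635, 0.0887, 0.1912]
eef_rot: [0.991, -0.132, 0.0, -0.0]
contact_force: [-0.2, -0.6, -2.9]
grip_width: 0.0098
grasp_force: 35.0
turn [-0.    -0.    -0.002] shift units [0.003 0.011 2.23 ] | F [-0.2 -0.6 -2.9] w 9.8 gf 35.0 t 17.4 q6 1.86
Ldish     x 460.7 y 87.4  sz 107 x 123 yaw -15.2 z 57.4 n 714
rack      x 462.8 y 87.8  sz 83 x 103 yaw -15.1 z 168.7 n 1554
Ldish     x 463.3 y 85.9  sz 107 x 121 yaw -14.9 z 58.8 n 427
rack      x 462.2 y 86.7  sz 85 x 100 yaw -14.9 z 167.9 n 1307
```

The rack sits over the large dish within about 1–2 mm in both views. Lowering it.

```bash
python3 -m crank '[[0,0,0,0,0.01,0.15,5],[0,0,0,0,0,0.35,5],[0,0,0,0,0,0.45,5],[0,0,0,0,0,0.4,5],[0,0,0,0,0,0.3,5],[0,0,0,0,0,0.2,5],[0,0,0,0,0,0.15,5],[0,0,0,0,0,0.1,5],[0,0,0,0,0,0.05,5],[0,0,0,0,0,0.03,5],[0,0,0,0,0,0.02,5],[0,0,0,0,0,0,5]]' 35
python3 -m crank '[[0,0,0,0,0,0.02,5],[0,0,0,0,0,0.01,5],[0,0,0,0,0,0.01,5],[0,0,0,0,0,0,5]]' 35
```

```text
time_s: 18.98
ee_pos: [0.4632, 0.0879, 0.0594]
eef_rot: [0.991, -0.132, 0.0, -0.0]
contact_force: [-0.2, 0.2, -2.3]
grip_width: 0.0094
grasp_force: 35.0
time_s: 19.48
ee_pos: [0.4632, 0.0877, 0.0572]
eef_rot: [0.991, -0.132, 0.0, 0.0]
contact_force: [-2.4, -1.8, 3.2]
grip_width: 0.0096
grasp_force: 35.0
```

Seated. I'll release, rise and check it, then work out the move to the large lid.

```bash
python3 -m crank '[[0,0,0,0,0,0,5],[0,0,0,0,0,0,22],[0,0,0,0,0,0,22],[0,0,0,0,0,0,22],[0,0,0,0,0,-0.1,22],[0,0,0,0,0,-0.2,22],[0,0,0,0,0,-0.5,22],[0,0,0,0,0,-0.8,22],[0,0,0,0,0,-0.7,30],[0,0,0,0,0,-0.4,40],[0,0,0,0,0,0,40]]' 25
python3 go.py 642.5 107 220 2.1; python3 - <<'E'
from m import *
for n in ["side","scene"]:
    p,d=cams.grab_frame(n); W=cloud(n,p,d)
    meas(W,"Ldish",(.463,.087,.09,.050,.064,'y')); meas(W,"bar",(.463,.087,.045,.073,.1,'x')); meas(W,"Lhandle"); meas(W,"Sdish",(.624,-.110,.075,.050,.064,'x'))
E
```

```text
time_s: 20.85
ee_pos: [0.4642, 0.0879, 0.2214]
eef_rot: [0.991, -0.132, 0.003, -0.0]
contact_force: [0.4, -0.0, 0.0]
grip_width: 0.0394
grasp_force: 0.0
turn [-0.001 -0.005 -0.301] shift units [ 2.982 -0.209  0.023] | F [ 0.4 -0.   0. ] w 39.4 gf 0.0 t 20.9 q6 1.86
Ldish     x 461.2 y 87.6  sz 107 x 124 yaw -15.4 z 57.7 n 718
bar       x 461.8 y 85.9  sz 52 x 11 yaw -13.4 z 80.4 n 143
Lhandle   x 641.2 y 106.1  sz 45 x 15 yaw 4.5 z 64.6 n 111
Sdish     x 621.9 y -111.0  sz 108 x 76 yaw -3.0 z 57.2 n 605
Ldish     x 462.3 y 86.1  sz 110 x 122 yaw -14.6 z 58.3 n 555
bar       x 462.2 y 86.1  sz 53 x 11 yaw -15.2 z 81.2 n 93
Lhandle   x 642.0 y 104.8  sz 44 x 14 yaw 4.7 z 66.9 n 125
Sdish     x 623.8 y -111.5  sz 107 x 76 yaw -4.0 z 59.6 n 508
```

```bash
python3 -m crank '[[0,0,-0.15,0,0,0,40],[0,0,-0.15,0,0,0,40],[0,0,0,0.2,0,0,40],[0,0,0,0.5,-0.05,0,40],[0,0,0,0.7,-0.05,0,40],[0,0,0,0.7,-0.05,0,40],[0,0,0,0.5,-0.05,0,40],[0,0,0,0.28,0,0,40],[0,0,0,0.1,0,0,40],[0,0,0,0,0,0,40],[0,0,0,0,0,0,40]]' 25
python3 w.py w5 Lhandle Ldish; python3 go.py 642.5 107.3 43 2.1
```

```text
time_s: 22.32
ee_pos: [0.6409, 0.1062, 0.2189]
eef_rot: [1.0, 0.018, -0.0, 0.0]
contact_force: [-0.2, -0.4, 0.4]
grip_width: 0.0397
grasp_force: 0.0
Lhandle   x 643.1 y 108.0  sz 44 x 11 yaw 2.2 z 66.7 n 495
Ldish     x 507.1 y 95.1  sz 37 x 94 yaw -2.9 z 58.6 n 597
turn [ 0.    -0.    -0.001] shift units [ 0.027 -0.017  2.936] | F [-0.5 -0.5 -0.2] w 39.9 gf 0.0 t 22.4 q6 1.58
```

View pics/w5.png

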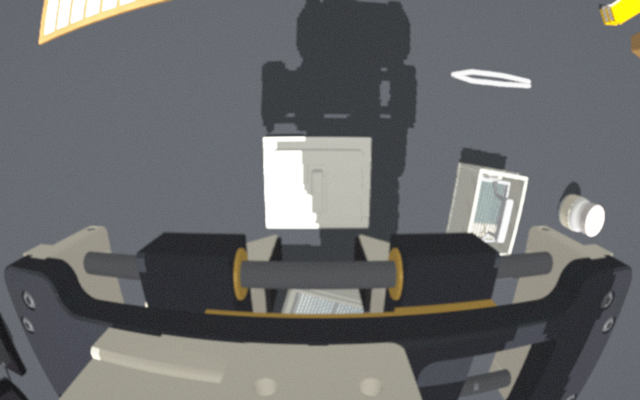

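The wrist view shows the large lid centred at (317,182), with its handle between the fingers. The rack sits in the small dish at (492,212). Grasping the lid.

```bash
python3 -m crank '[[0,0,0,0.035,-0.025,0.5,40],[0,0,0,0,0,0.7,40],[0,0,0,0,0,0.7,40],[0,0,0,0,0,0.5,40],[0,0,0,0,0,0.3,40],[0,0,0,0,0,0.15,40],[0,0,0,0,0,0.065,40],[0,0,0,0,0,0,40],[0,0,0,0,0,0,5],[0,0,0,0,0,0,5],[0,0,0,0,0,0,5],[0,0,0,0,0,0,5],[0,0,0,0,0,0,5]]' 30
python3 -m crank '[[0,0,0,0,0,-0.1,5],[0,0,0,0,0,-0.25,5],[0,0,0,0,0,-0.45,5],[0,0,0,0,0,-0.6,5],[0,0,0,0,0,-0.6,5],[0,0,0,0,0,-0.3,5],[0,0,0,0,0,-0.1,5],[0,0,0.05,0,0,0,5],[0,0,0.1,0,0,0,5],[0,0,0.1,0,0,0,5],[0,0,0.05,0,0,0,5],[0,0,0,0,0,0,5]]' 30
python3 go.py 463.5 88 188 -15
```

```text
time_s: 24.0
ee_pos: [0.6436, 0.1078, 0.0443]
eef_rot: [1.0, 0.018, 0.0, 0.0]
contact_force: [-0.5, -0.4, 2.5]
grip_width: 0.0117
grasp_force: 30.0
time_s: 25.5
ee_pos: [0.643, 0.1078, 0.1874]
eef_rot: [0.991, -0.131, -0.001, 0.0]
contact_force: [-0.1, 0.2, -1.4]
grip_width: 0.0116
grasp_force: 30.0
turn [ 0.     0.001 -0.002] shift units [-2.805  1.093 -0.01 ] | F [-0.1  0.2 -1.4] w 11.6 gf 30.0 t 25.5 q6 1.88
```

```bash
python3 -m crank '[[0,0,0,-0.1,0.04,0,5],[0,0,0,-0.25,0.1,0,5],[0,0,0,-0.4,0.15,0,5],[0,0,0,-0.5,0.19,0,5],[0,0,0,-0.5,0.2,0,5],[0,0,0,-0.45,0.18,0,5],[0,0,0,-0.35,0.13,0,5],[0,0,0,-0.18,0.07,0,5],[0,0,0,-0.08,0.03,0,5],[0,0,0,0,0,0,5],[0,0,0,0,0,0,5],[0,0,0,0,0,0,5]]' 30
python3 go.py 463 88.5 96.3 -15; python3 - <<'E'
from m import *
for n in ["side","scene"]:
    p,d=cams.grab_frame(n); W=cloud(n,p,d)
    cv2.imwrite(f"pics/{n}6.png",cv2.resize(p[80:300,150:430,::-1],None,fx=2.5,fy=2.5))
    meas(W,"Ldish",(.463,.087,.09,.050,.064,'y')); meas(W,"flange",(.463,.088,.095,.135,.163,'y')); meas(W,"hood",(.463,.088,.095,.165,.188,'y'))
E
```

```text
time_s: 27.0
ee_pos: [0.464, 0.0887, 0.1879]
eef_rot: [0.991, -0.132, 0.0, -0.0]
contact_force: [-0.1, 0.6, -1.0]
grip_width: 0.0119
grasp_force: 30.0
turn [-0.    -0.    -0.002] shift units [-0.015  0.008  1.526] | F [-0.1  0.6 -1. ] w 11.9 gf 30.0 t 27.0 q6 1.86
Ldish     x 461.3 y 88.4  sz 106 x 125 yaw -15.1 z 57.5 n 724
flange    x 462.5 y 87.0  sz 112 x 131 yaw -15.2 z 155.7 n 750
hood      x 462.7 y 87.5  sz 85 x 103 yaw -15.2 z 183.1 n 1236
Ldish     x 462.3 y 86.1  sz 108 x 122 yaw -14.4 z 58.3 n 407
flange    x 462.9 y 87.1  sz 114 x 129 yaw -15.1 z 156.3 n 639
hood      x 464.2 y 86.9  sz 84 x 102 yaw -16.1 z 183.5 n 1076
```

View pics/side6.png

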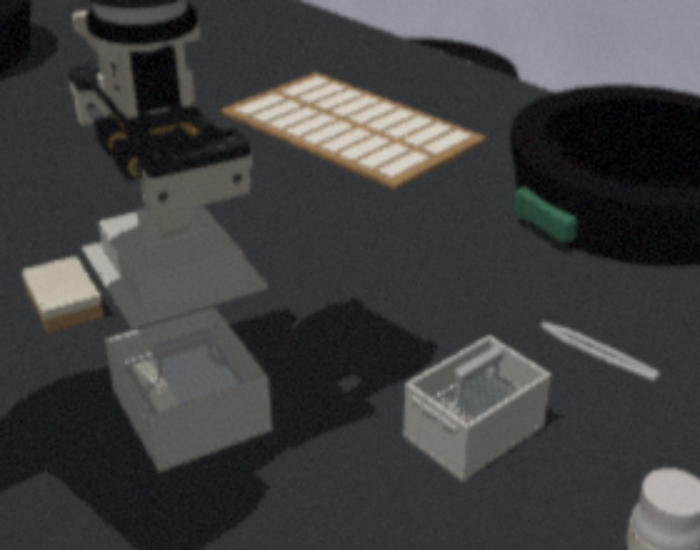

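The lid is level over the large dish, and its centre is within about 1 mm. Lowering it.

```bash
python3 -m crank '[[0,0,0,-0.015,0.005,0.1,5],[0,0,0,0,0,0.25,5],[0,0,0,0,0,0.3,5],[0,0,0,0,0,0.25,5],[0,0,0,0,0,0.2,5],[0,0,0,0,0,0.15,5],[0,0,0,0,0,0.1,5],[0,0,0,0,0,0.07,5],[0,0,0,0,0,0.05,5],[0,0,0,0,0,0.03,5],[0,0,0,0,0,0,5]]' 30
python3 -m crank '[[0,0,0,0,0,0.01,5],[0,0,0,0,0,0.01,5],[0,0,0,0,0,0.01,5],[0,0,0,0,0,0,5]]' 30
```

```text
time_s: 28.48
ee_pos: [0.4627, 0.0887, 0.0981]
eef_rot: [0.991, -0.132, 0.0, -0.0]
contact_force: [0.2, -0.1, -1.4]
grip_width: 0.0116
grasp_force: 30.0
time_s: 28.98
ee_pos: [0.4628, 0.0886, 0.0963]
eef_rot: [0.991, -0.132, 0.0, 0.0]
contact_force: [-0.1, -0.1, -0.5]
grip_width: 0.0121
grasp_force: 30.0
```

```bash
python3 -m crank '[[0,0,0,0,0,0.01,5],[0,0,0,0,0,0.01,5],[0,0,0,0,0,0,5]]' 30
python3 -m crank '[[0,0,0,0,0,0,30],[0,0,0,0,0,0,30],[0,0,0,0,0,0,30],[0,0,0,0,0,-0.1,30],[0,0,0,0,0,-0.3,30],[0,0,0,0,0,-0.6,30],[0,0,0,0,0,-0.7,40],[0,0,0,0,0,-0.4,40],[0,0,0,0,0,-0.1,40],[0,0,0,0,0,0,40]]' 25
python3 go.py 459.5 -288.5 220 14.5; python3 - <<'E'
from m import *
for n in ["side","scene"]:
    p,d=cams.grab_frame(n); W=cloud(n,p,d)
    meas(W,"flange",(.463,.088,.095,.05,.08,'y')); meas(W,"handle",(.463,.088,.045,.107,.13,'x')); meas(W,"Shandle"); meas(W,"Sdish",(.624,-.110,.075,.050,.064,'x'))
E
```

```text
time_s: 29.35
ee_pos: [0.4628, 0.0887, 0.0962]
eef_rot: [0.991, -0.132, 0.0, -0.0]
contact_force: [-5.0, -1.0, 11.4]
grip_width: 0.0118
grasp_force: 30.0
time_s: 30.6
ee_pos: [0.4624, 0.0886, 0.2267]
eef_rot: [0.991, -0.132, -0.0, 0.0]
contact_force: [-0.1, 0.4, 0.1]
grip_width: 0.0403
grasp_force: 0.0
turn [ 0.     0.    -0.517] shift units [-1.621  6.073  0.111] | F [-0.1  0.4  0.1] w 40.3 gf 0.0 t 30.6 q6 1.86
flange    x 461.3 y 87.4  sz 112 x 131 yaw -15.5 z 64.1 n 1028
handle    x 461.1 y 88.6  sz 44 x 16 yaw -14.5 z 116.7 n 172
Shandle   x 458.6 y -289.4  sz 46 x 12 yaw 13.9 z 66.9 n 223
Sdish     x 621.8 y -110.4  sz 108 x 76 yaw -3.5 z 57.4 n 597
flange    x 461.6 y 87.0  sz 114 x 128 yaw -14.6 z 64.9 n 773
handle    x 462.3 y 86.2  sz 43 x 13 yaw -13.3 z 119.0 n 116
Shandle   x 459.1 y -289.9  sz 45 x 12 yaw 14.0 z 68.0 n 156
Sdish     x 624.0 y -111.4  sz 107 x 75 yaw -3.5 z 59.5 n 501
```

The large lid is seated flat, with its flange top at 64 mm. On to the small lid.

```bash
python3 -m crank '[[0,0,-0.172,0,0,0,40],[0,0,-0.172,0,0,0,40],[0,0,-0.172,0,0,0,40],[0,0,0,-0.08,0.3,0,40],[0,0,0,-0.16,0.6,0,40],[0,0,0,-0.2,0.75,0,40],[0,0,0,-0.2,0.75,0,40],[0,0,0,-0.2,0.75,0,40],[0,0,0,-0.2,0.75,0,40],[0,0,0,-0.2,0.75,0,40],[0,0,0,-0.16,0.6,0,40],[0,0,0,-0.12,0.45,0,40],[0,0,0,-0.08,0.27,0,40],[0,0,0,-0.02,0.1,0,40],[0,0,0,0,0,0,40],[0,0,0,0,0,0,40]]' 25
python3 w.py w7 Shandle Sdish; python3 go.py 459.5 -288.5 44 14.5
```

```text
time_s: 32.7
ee_pos: [0.4594, -0.2873, 0.2271]
eef_rot: [0.992, 0.126, 0.0, -0.0]
contact_force: [0.1, 0.0, -0.1]
grip_width: 0.04
grasp_force: 0.0
Shandle   x 459.7 y -288.2  sz 44 x 13 yaw 14.4 z 66.4 n 525
Sdish     x 610.2 y -108.9  sz 83 x 75 yaw -3.1 z 58.8 n 1173
turn [-0. -0. -0.] shift units [-3.000e-03  1.800e-02  3.053e+00] | F [ 0.4 -0.1 -0.2] w 40.2 gf 0.0 t 32.8 q6 0.62
```

```bash
python3 -m crank '[[0,0,0,0,0.015,0.5,40],[0,0,0,0,0,0.7,40],[0,0,0,0,0,0.7,40],[0,0,0,0,0,0.5,40],[0,0,0,0,0,0.4,40],[0,0,0,0,0,0.18,40],[0,0,0,0,0,0.07,40],[0,0,0,0,0,0,40],[0,0,0,0,0,0,5],[0,0,0,0,0,0,5],[0,0,0,0,0,0,5],[0,0,0,0,0,0,5],[0,0,0,0,0,0,5]]' 30
python3 -m crank '[[0,0,0,0,0,-0.1,5],[0,0,0,0,0,-0.25,5],[0,0,0,0,0,-0.45,5],[0,0,0,0,0,-0.6,5],[0,0,0,0,0,-0.6,5],[0,0,0,0,0,-0.3,5],[0,0,0,0,0,-0.1,5],[0,0,0.05,0,0,0,5],[0,0,0.11,0,0,0,5],[0,0,0.11,0,0,0,5],[0,0,0.044,0,0,0,5],[0,0,0,0,0,0,5]]' 30
python3 go.py 622.5 -110 188 -3.5
```

```text
time_s: 34.38
ee_pos: [0.4595, -0.2891, 0.0441]
eef_rot: [0.992, 0.126, 0.0, 0.0]
contact_force: [0.5, 1.3, 1.4]
grip_width: 0.0115
grasp_force: 30.0
time_s: 35.88
ee_pos: [0.4592, -0.2889, 0.1876]
eef_rot: [1.0, -0.031, -0.0, -0.0]
contact_force: [-0.6, -0.3, -1.7]
grip_width: 0.0122
grasp_force: 30.0
turn [-0.001  0.001 -0.001] shift units [ 2.535 -3.143 -0.007] | F [-0.6 -0.3 -1.7] w 12.2 gf 30.0 t 35.9 q6 0.93
```

```bash
python3 -m crank '[[0,0,0,0.08,-0.1,0,5],[0,0,0,0.2,-0.25,0,5],[0,0,0,0.32,-0.4,0,5],[0,0,0,0.4,-0.5,0,5],[0,0,0,0.4,-0.5,0,5],[0,0,0,0.4,-0.5,0,5],[0,0,0,0.33,-0.4,0,5],[0,0,0,0.23,-0.28,0,5],[0,0,0,0.12,-0.15,0,5],[0,0,0,0.05,-0.06,0,5],[0,0,0,0,0,0,5],[0,0,0,0,0,0,5],[0,0,0,0,0,0,5]]' 30
python3 go.py 622.5 -110 96.1 -3.5; python3 - <<'E'
from m import *
for n in ["side","scene"]:
    p,d=cams.grab_frame(n); W=cloud(n,p,d)
    meas(W,"Sdish",(.624,-.110,.075,.050,.064,'x')); meas(W,"flange",(.622,-.110,.09,.135,.163,'x')); meas(W,"hood",(.622,-.110,.095,.165,.188,'x'))
E
```

```text
time_s: 37.5
ee_pos: [0.6224, -0.1112, 0.1882]
eef_rot: [1.0, -0.032, 0.0, 0.0]
contact_force: [-0.3, -1.0, -0.8]
grip_width: 0.0119
grasp_force: 30.0
turn [ 0.    -0.    -0.002] shift units [-0.    -0.02   1.535] | F [-0.3 -1.  -0.8] w 11.9 gf 30.0 t 37.5 q6 1.34
Sdish     x 622.0 y -110.8  sz 108 x 76 yaw -3.4 z 57.5 n 599
flange    x 621.6 y -111.4  sz 114 x 83 yaw -4.1 z 155.8 n 626
hood      x 621.4 y -111.8  sz 87 x 56 yaw -3.8 z 182.6 n 797
Sdish     x 624.1 y -111.0  sz 106 x 76 yaw -3.8 z 59.3 n 313
flange    x 642.0 y -113.4  sz 83 x 72 yaw 86.2 z 156.7 n 564
hood      x 622.4 y -112.6  sz 84 x 55 yaw -3.4 z 183.9 n 614
```

```bash
python3 -m crank '[[0,0,0,0.008,-0.015,0.1,5],[0,0,0,0,0,0.25,5],[0,0,0,0,0,0.3,5],[0,0,0,0,0,0.25,5],[0,0,0,0,0,0.2,5],[0,0,0,0,0,0.15,5],[0,0,0,0,0,0.1,5],[0,0,0,0,0,0.07,5],[0,0,0,0,0,0.05,5],[0,0,0,0,0,0.03,5],[0,0,0,0,0,0,5]]' 30
python3 -m crank '[[0,0,0,0,0,0.01,5],[0,0,0,0,0,0.01,5],[0,0,0,0,0,0.01,5],[0,0,0,0,0,0.01,5],[0,0,0,0,0,0,5]]' 30
```

```text
time_s: 38.98
ee_pos: [0.6233, -0.1097, 0.0981]
eef_rot: [1.0, -0.031, 0.0, 0.0]
contact_force: [0.1, -0.6, -1.3]
grip_width: 0.0121
grasp_force: 30.0
time_s: 39.6
ee_pos: [0.6233, -0.1096, 0.0961]
eef_rot: [1.0, -0.031, 0.0, 0.0]
contact_force: [-2.0, 1.6, 2.8]
grip_width: 0.0118
grasp_force: 30.0
```

Contact is at the expected height. I'll release, withdraw and check everything.

```bash
python3 -m crank '[[0,0,0,0,0,0,5],[0,0,0,0,0,0,30],[0,0,0,0,0,0,30],[0,0,0,0,0,0,30],[0,0,0,0,0,-0.1,30],[0,0,0,0,0,-0.3,30],[0,0,0,0,0,-0.6,30],[0,0,0,0,0,-0.7,40],[0,0,0,0,0,-0.4,40],[0,0,0,0,0,-0.1,40],[0,0,0,0,0,0,40],[0,0,0,0,0,0,40]]' 25
python3 - <<'E'
from m import *
for n in ["side","scene"]:
    p,d=cams.grab_frame(n); W=cloud(n,p,d)
    if n=="side": cv2.imwrite(f"pics/{n}8.png",cv2.resize(p[120:400,150:450,::-1],None,fx=2,fy=2))
    meas(W,"Sflange",(.623,-.110,.09,.05,.08,'x')); meas(W,"Shandle",(.623,-.110,.045,.107,.13,'x'))
    meas(W,"Lflange",(.463,.088,.095,.05,.08,'y')); meas(W,"Sdish wall",(.623,-.110,.07,.03,.055,'x'))
    W0=np.load(f"pics/W{n}0.npy")
    for k,t in {"pot":(.622,-.303,.04,.05,.09,'x'),"pack":(.469,.311,.06,.02,.04,'y')}.items():
        meas(W0,k+"0",t); meas(W,k,t)
E
```

```text
time_s: 41.1
ee_pos: [0.6226, -0.1095, 0.2261]
eef_rot: [1.0, -0.031, -0.001, -0.0]
contact_force: [-0.2, 0.9, 0.3]
grip_width: 0.0399
grasp_force: 0.0
Sflange   x 622.2 y -109.9  sz 114 x 84 yaw -3.6 z 63.9 n 872
Shandle   x 621.7 y -110.9  sz 45 x 13 yaw -1.2 z 117.3 n 149
Lflange   x 461.4 y 88.0  sz 112 x 130 yaw -15.2 z 64.1 n 1034
Sdish wall x 604.6 y -133.7  sz 126 x 61 yaw -38.7 z 42.7 n 507
pot0      x 620.1 y -302.1  sz 47 x 47 yaw 82.0 z 65.8 n 525
pot       x 620.1 y -301.9  sz 48 x 46 yaw 41.0 z 65.8 n 523
pack0     x 467.0 y 310.5  sz 57 x 88 yaw -15.0 z 30.0 n 502
pack      x 467.3 y 311.4  sz 57 x 88 yaw -15.4 z 30.0 n 502
Sflange   x 622.1 y -110.7  sz 113 x 83 yaw -3.6 z 64.7 n 777
Shandle   x 623.1 y -111.7  sz 44 x 13 yaw -2.7 z 119.6 n 156
Lflange   x 419.8 y 38.9  sz 20 x 59 yaw 65.6 z 64.6 n 120
Sdish wall x 638.5 y -137.4  sz 125 x 59 yaw 31.6 z 39.8 n 202
pot0      x 621.6 y -303.2  sz 47 x 47 yaw 57.4 z 67.6 n 512
pot       x 621.7 y -303.3  sz 47 x 47 yaw 82.0 z 67.5 n 513
pack0     x 467.6 y 310.6  sz 59 x 84 yaw -15.4 z 29.8 n 355
pack      x 467.6 y 310.6  sz 60 x 86 yaw -13.7 z 29.9 n 497
```

View pics/side8.png

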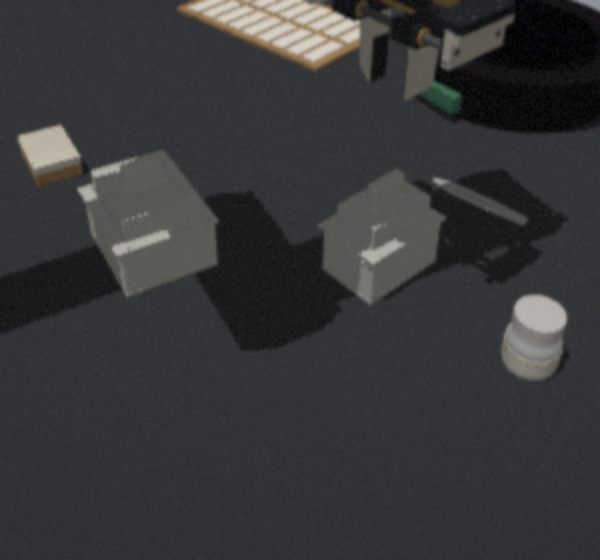

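Both dishes are closed, with lids flat at (155,215) and (385,235). The pot at (535,335), the pack at (50,152) and the forceps at (480,200) are undisturbed, and the robot is clear of everything.

```bash
python3 -c "
from rig import order; print(order.sign_off())"
```

```text
the job is handed in; nothing more can be done
None
```

Both racks are in their own dishes with their own lids flat on the rims, the dishes and bystanders were left where they stood, and the job was handed in at about 41 s of the 128 s allowed; no verdict came back.

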